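# Shim the rocking comparator stand

### The arm

A 6-joint arm with a two-finger parallel gripper is mounted at the origin on a cart in front of the work surface, level with it; the furniture and walls round the work are solid. World frame = base frame: x ahead of the robot, y to its left, z up, the work surface at z = 0. Lengths are in m, angles in rad, forces in N, time in s.
With the tool pointing down it reaches from about 0.35 to 0.85 m from the base axis. Payload 8.1 kg.
Tool frame: the origin (TCP) lies at the very end of the fingers, on their centre line; the grasp point (between the pads) lies 19 mm behind it; z points along the fingers, y is the direction in which the jaws open and shut (so a half turn about z gives the same grasp; the last joint's range is limited). The gripper opens to 85 mm and grips with 20 to 120 N. Pads are 22 mm wide; open, the fingers measure 114 mm over their backs; the gripper's body (76 mm by 85 mm) begins 54 mm behind the grasp point. The pads swing forward as they close: fully open they stand 13 mm farther back than shut.
Start: joints at [-0.085, 0.13, 1.488, -0, 1.523, -0.085], TCP at [0.6, 0, 0.231] pointing down, gripper open.
Joint ranges: [-2.96, 2.96], [-0.89, 2.26], [0.02, 2.5], [-1.34, 4.48], [0, 2.73], [-2.66, 2.66]. Speed limits (rad/s): [2.39, 2.39, 2.79, 3.14, 3.14, 3.14].

### API

Orientations are given as a rotation vector (axis times angle).
In Python, from workcell import ctrl gives the robot as it stands.
- The arm moves only by the tool step_arm, never from a script. Its argument "targets" is a list that holds one entry, the list of rows, each a list of 6 numbers: the shift along the world's x, y, z in mm, then the turn, a rotation vector about the world's x, y, z in degrees. In form: [[[dx, dy, dz, wx, wy, wz], ...]]. A call has 1 to 5 rows; each row shifts and turns the commanded pose from where the row before left it; what a row does not reach is not made up. A row lasts 1/10 s, in which the tool goes at most 50 mm and 8.59 degrees, less where a joint would pass 70% of its speed; a pose out of reach is approached as far as the arm can. A call with a gripper value outside its range is refused whole. "gripper" is the closure, from -1 (fully open) to 1 (shut), set as the call begins (left out, the last holds). The fingers move at their own pace and stop on an object; "newtons" is the grip in N (left out, the last holds). Time passes only in rows, so rows that do not move let the fingers close. It gives the time, the measured TCP pose, the force and the opening at its end, in the units of the state.
- ctrl.read_state(): the state, without advancing time (a new reading comes with each control period).
- ctrl.snapshot(name): name is "scene" or "side" or "wrist"; returns a dict with "image" (384x512x3 uint8, red, green, blue), "intrinsics" (3x3 intrinsics, pixels), "R" (3x3) and "t" (3): a world point X has camera coordinates R X + t; the wrist camera has in their place "T_tool_cam" (4x4, takes a point from camera to tool coordinates, whose origin is the TCP and whose axes are the flange's). Camera axes: x right, y down, z forward; pixel columns grow to the right and rows downward; lengths in m; the calibration is good to about 2 mm. A picture is of the moment at which its call begins: read the wrist's pose just before it. There is no depth.
- ctrl.sign_off(): hands the job in, once; it reports no verdict.
The state is a dict: "time": time; "qpos": joint angles; "joint_vel": joint speeds; "effort": joint torques, N m; "tcp_pos": TCP position; "eef_rot": TCP orientation; "contact_force": force on the tool from outside, world axes, zero at the start; "moment": the same for the moment, N m; "width": opening from 0.0 (shut) to 1.0 (fully open).
Only numpy, scipy, OpenCV 4.12 (cv2) and the standard library are available. Lean on these libraries where they do the work, as an engineer would, in place of code of your own. Each camera call takes 0.05 s, during which the arm holds its last target. There are 200 camera calls.

### The job

The green dial comparator stand rocks: its rear right foot has lost its rubber pad, so it leans back onto that corner and the front left foot hangs clear of the bench. Without gripping or lifting anything and without shoving the stand out of its place, push the orange wedge, thin end first, under the bare foot with your fingertips until the stand sits level and bears on all four corners. Then press down on the front left corner of the base with a fingertip to prove that it no longer rocks, and leave the stand on its wedge and the things round about where they are.

Things in the scene. Friction and masses are not known exactly. Their poses are not given: they have to be found in the camera images.
- stand: Green dial comparator stand, 3 kg, loose. Base 150 (x) by 210 mm (y), top 42 and underside 16 mm above the sound feet; column 45 mm behind its middle, 251 mm tall. Origin: middle of the base in the plane of the three sound feet. x points from the dial side back to the column, y left, z up along the column (upright when level). Starts leaning 3.9 degrees onto its bare rear right foot.
- rear_right_corner: Rear right corner, part of the stand: bare steel foot, round-bottomed (radius 14 mm), ending 6 mm short. Origin at stand x = +52, y = -82, z = 0 mm; axes as the stand's. The stand leans about the line through its front right (-52, -82) and rear left (+52, +82) rubber feet. Once all four corners bear, pushing the wedge on drives the stand along the bench.
- short_foot (a point): Lowest point of the bare foot (stand x = +52, y = -82, z = +6 mm). On the bench at the start, 6 mm above it when the stand is level. The base's right edge is 23 mm beyond it (stand -y).
- front_left_corner: Front left corner, part of the stand, diagonally opposite the bare foot: a rubber foot, and above it on the base a rigid flat round boss 34 mm across and 4 mm high, the place to press. Origin at stand x = -52, y = +82, z = 0 mm, the foot's lowest point, about 6 mm above the bench at the start; axes as the stand's.
- press_point (a point): Middle of the flat top of the front left boss, 46 mm above that foot's lowest point.
- wedge: Orange plastic wedge, 70 g, 100 (x) by 44 mm (y), flat on the bench right of the stand, thin end towards the bare foot. Origin: middle of its underside; x points to the thin end. Top rises 0.136 mm per mm from 1 mm at x = +50 to 13 mm at x = -37; behind, a striking block 20 mm high. The stand is level with this origin about 15 mm short of the bare foot's middle along the push.
- wedge_nose (a point): Middle of the wedge's thin edge, on its underside. Starts 10 to 55 mm short of the bare foot, up to 10 mm to a side, the wedge up to 0.12 rad askew of the stand's y axis.
- wedge_heel (a point): Middle of the striking block's flat upright rear face, the face to push (44 mm wide, 20 mm high), 10 mm above the bench. Under the foot the push takes about 5 to 12 N, rising sharply once all four corners bear; let go, the wedge stays by friction.
- bullseye_level: Brass-rimmed round spirit level, green top, 48 mm across, 15 mm high, loose, just right of the stand's front right corner. Origin: centre of its underside. Leave alone; its bubble is only painted.
- red_mount: Red cylindrical specimen mount, 32 mm across, 18 mm high, loose, right of the stand beside the wedge's path. Origin: centre of its underside. Leave alone.
- gauge_block: Steel hardness reference block, 50 x 56 x 10 mm, loose, behind the stand. Origin: centre of its underside. Leave alone.
- dust_brush: Wooden dust brush, 31 x 184 x 12 mm, loose, left of the stand. Origin: centre of its underside. Leave alone.
Things that resemble listed ones, but are neither listed nor needed, are in the scene too. Of the things like the wedge, leave any that is pink or purple; of the rest the larger one is meant.

How it is judged:
By the outcome, as a careful person would: the job done as asked, in the order asked, and still so for the second after the job is handed in, with the robot touching nothing.
It also fails if it takes over 48 s, if anything falls off the work surface, if the arm or the gripper's body presses on something with over 40 N, if the wrist force passes 120 N, or if a joint passes its speed limit or range.

## Working session

There is one attempt and no reset: what is moved stays moved. The work goes in short steps, Python scripts to look and compute and a tool call to move; the robot and the scene stay as the last step left them, time stands still between calls to the robot, and variables do not carry over. Pictures are saved under pics/ and viewed, about 8 in all and at most 12, crops included, and the job is handed in when it is done.

Besides the shell and the picture viewer there is one more tool, called after ">>>" as a command line: name --argument value ..., lists and objects as JSON in quotes. step_arm: Moves the arm, as the interface text tells. Its arguments: {"type":"object","properties":{"targets":{"type":"array"},"gripper":{"type":"number"},"newtons":{"type":"number"}},"required":["targets"]}

```bash
mkdir -p pics && ls
python3 - <<'E'
from workcell import ctrl
import cv2,numpy as np,pickle
S={}
for n in("scene","side"):
    s=ctrl.snapshot(n);S[n]=s
    cv2.imwrite(f"pics/{n}0.png",s["image"][:,:,::-1])
    print(n,s["intrinsics"].tolist(),np.round(-s["R"].T@s["t"],3),np.round(s["R"],3).tolist())
pickle.dump(S,open("s0.pkl","wb"))
print(ctrl.read_state())
E
```

```text
pics
scene [[347.42292765317, 0.0, 250.5642502931446], [0.0, 347.42292765317, 193.57356695827846], [0.0, 0.0, 1.0]] [0.025 0.735 0.411] [[-0.719, -0.695, -0.007], [-0.262, 0.281, -0.923], [0.643, -0.662, -0.384]]
side [[360.1152856232433, 0.0, 253.24976205446544], [0.0, 360.1152856232433, 190.64011598168545], [0.0, 0.0, 1.0]] [ 0.547 -0.543  0.542] [[1.0, -0.03, -0.0], [-0.017, -0.562, -0.827], [0.025, 0.827, -0.562]]
{'time': 0.1, 'qpos': array([-8.53810075e-02,  1.31083446e-01,  1.48919521e+00, -2.67814885e-05,
        1.52293713e+00, -8.53567214e-02]), 'joint_vel': array([-0.00086639,  0.00045692, -0.00373475, -0.00117609,  0.000262  ,
        0.00095963]), 'effort': array([ 1.52257860e-03, -5.70947063e+01, -5.01941299e+01, -1.80579236e-04,
        8.16394575e-03,  5.26326357e-05]), 'tcp_pos': array([5.99517564e-01, 6.52346416e-05, 2.30336973e-01]), 'eef_rot': array([-2.22060105e+00, -2.22055001e+00,  1.67404556e-03]), 'contact_force': array([0.27767798, 0.45832282, 0.33148752]), 'moment': array([ 0.03606981,  0.01396807, -0.03257157]), 'width': 0.9987189738242551}
```

View pics/scene0.png

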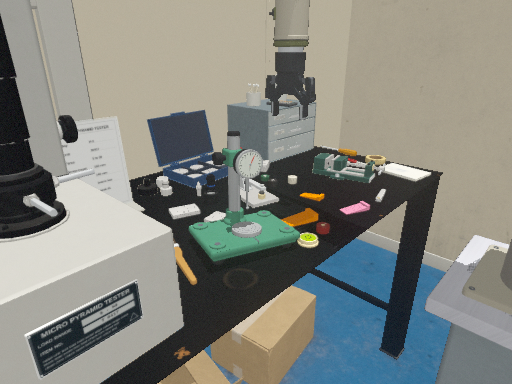

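View pics/side0.png

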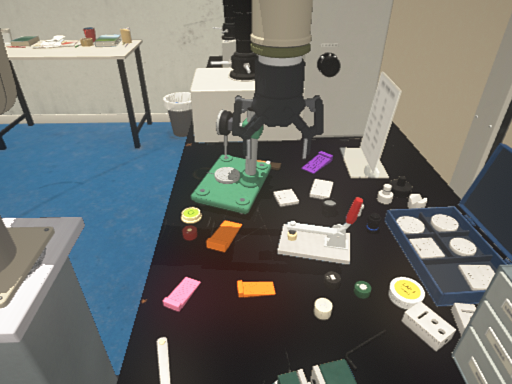

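The scene view shows the green stand at about (243,232) with the larger orange wedge at (300,218), the level at (308,240) and the red mount at (323,228). In the side view the wedge is at (225,235), the base spans (193–272, 155–212), and the level and mount are at (191,215) and (190,232). The smaller orange decoy is at (256,289) and the pink one at (182,293).

```bash
cat > h.py <<'E'
import numpy as np,cv2
def ray(s,uv,z):
    d=s["R"].T@np.linalg.inv(s["intrinsics"])@np.array([uv[0],uv[1],1.]);c=-s["R"].T@s["t"]
    return (c+d*(z-c[2])/d[2])
def proj(s,X):
    p=s["intrinsics"]@(s["R"]@np.asarray(X)+s["t"]);return p[:2]/p[2]
def blobs(im,lo,hi,amin=30):
    m=cv2.inRange(cv2.cvtColor(im,cv2.COLOR_RGB2HSV),np.array(lo),np.array(hi))
    cs,_=cv2.findContours(m,cv2.RETR_EXTERNAL,cv2.CHAIN_APPROX_NONE)
    return sorted([c for c in cs if cv2.contourArea(c)>amin],key=cv2.contourArea)[::-1]
E
python3 - <<'E'
from h import *;import pickle
S=pickle.load(open("s0.pkl","rb"))
R=dict(orange=((8,150,90),(18,255,255)),green=((65,80,40),(90,255,255)),red=((0,120,60),(6,255,255)),yellow=((25,120,90),(50,255,255)))
for n in S:
    for k,(lo,hi) in R.items():
        for c in blobs(S[n]["image"],lo,hi)[:3]:
            ap=cv2.approxPolyDP(c,2.0,True)[:,0];ctr=c[:,0].mean(0)
            print(n,k,cv2.contourArea(c),ctr.round(0),"z0.01:",ray(S[n],ctr,.01).round(3)[:2],ap.tolist() if len(ap)<16 else "")
s=S["side"]["image"][140:260,160:290]
cv2.imwrite("pics/crop0.png",cv2.resize(s,None,fx=6,fy=5,interpolation=cv2.INTER_CUBIC)[:600,:,::-1])
E
```

```text
scene orange 340.5 [300. 218.] z0.01: [0.491 0.073] [[318, 214], [310, 208], [305, 208], [304, 211], [281, 219], [294, 226], [317, 220]]
scene orange 34.5 [313. 197.] z0.01: [ 0.546 -0.063] [[324, 196], [323, 193], [316, 198], [299, 195], [320, 200]]
scene green 3449.5 [242. 233.] z0.01: [0.545 0.231] 
scene green 150.0 [230. 156.] z0.01: [ 1.038 -0.188] [[224, 148], [222, 153], [226, 155], [226, 159], [223, 162], [232, 166], [232, 159], [240, 149]]
scene red 105.0 [322. 227.] z0.01: [0.422 0.077] [[317, 223], [317, 232], [328, 232], [327, 223], [324, 226], [320, 224], [325, 222]]
scene yellow 72.0 [308. 237.] z0.01: [0.42  0.142] [[300, 236], [305, 240], [315, 238], [311, 234]]
side orange 629.5 [224. 236.] z0.01: [0.499 0.064] [[242, 224], [224, 220], [206, 240], [206, 246], [224, 252]]
side orange 545.5 [255. 288.] z0.01: [ 0.564 -0.087] [[237, 280], [239, 297], [275, 294], [272, 281]]
side green 2145.5 [232. 180.] z0.01: [0.512 0.292] 
side green 36.0 [257. 133.] z0.01: [0.594 0.588] [[262, 128], [252, 137], [257, 138]]
side red 221.0 [354. 210.] z0.01: [0.812 0.148] [[359, 197], [354, 199], [347, 213], [346, 221], [349, 223], [356, 219], [362, 202]]
side red 169.0 [189. 233.] z0.01: [0.422 0.076] [[194, 226], [183, 228], [185, 239], [191, 240], [196, 237]]
side red 62.0 [90. 34.] z0.01: [-0.559  2.309] [[84, 30], [86, 36], [94, 40], [93, 29]]
side yellow 321.5 [407. 289.] z0.01: [ 0.848 -0.098] [[396, 282], [395, 289], [401, 295], [408, 298], [419, 295], [419, 290], [413, 283], [404, 280]]
side yellow 78.0 [190. 212.] z0.01: [0.416 0.15 ] [[184, 211], [186, 216], [197, 214], [195, 209]]
```

View pics/crop0.png

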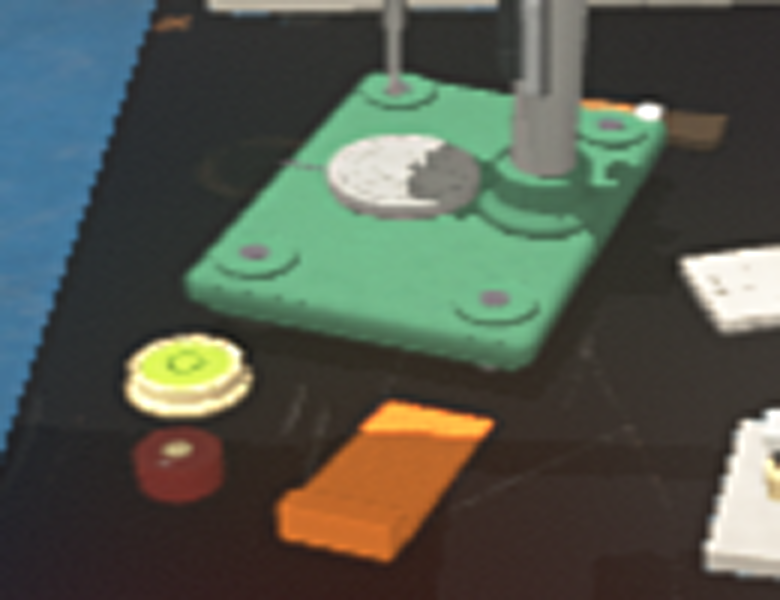

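The crop, at 6×5 scale from (160,140), shows the boss centres: front right (255,252), rear right (493,298), rear left (610,125) and front left (398,88). The wedge's nose corners are at (388,400) and (494,422), and its heel bottom corners at (283,543) and (388,562).

Run:
```python
from h import *;import pickle
S=pickle.load(open("s0.pkl","rb"));s=S["side"];sc=S["scene"]
P=lambda x,y,z:ray(s,(x/6+160-.4,y/5+140-.4),z)
pts=dict(FR=(255,252,.046),RR=(493,298,.040),RL=(610,125,.046),FL=(398,88,.052),noseL=(388,400,.001),noseR=(494,422,.001),hbL=(283,543,0),hbR=(388,562,0),htL=(285,490,.02),htR=(405,515,.02),level=(188,362,.015),levbot=(188,388,.0),mount=(180,447,.018))
W={k:P(*v) for k,v in pts.items()}
for k,v in W.items(): print(k,(v*1000).round(0), "in scene",proj(sc,v).round(0))
d=lambda a,b:1000*np.linalg.norm(W[a]-W[b])
print("FR-RR",d("FR","RR"),"RR-RL",d("RR","RL"),"FL-FR",d("FL","FR"))
for a,b in(("FR","RL"),):print(d(a,b))
v=W["RL"]-W["RR"];print("stand yaw",np.arctan2(-v[0],v[1])); v=W["FL"]-W["FR"];print(np.arctan2(-v[0],v[1])); v=W["RL"]-W["FR"]; print("from diag", np.arctan2(v[1],v[0])-np.arctan2(164,104))
n=(W["noseL"]+W["noseR"])/2;h=(W["hbL"]+W["hbR"])/2;print("nose",n,"heel",h,"len",np.linalg.norm((n-h)[:2]),d("noseL","noseR"),d("hbL","hbR"));v=n-h;print("wedge dir yaw",np.arctan2(-v[0],v[1]))
c=(W["FR"]+W["RL"])/2;print("stand top centre",c)
```

```text
FR [443. 193.  46.] in scene [286. 228.]
RR [540. 160.  40.] in scene [263. 212.]
RL [594. 313.  46.] in scene [200. 224.]
FL [497. 347.  52.] in scene [217. 243.]
noseL [498. 132.   1.] in scene [284. 228.]
noseR [540. 114.   1.] in scene [275. 220.]
hbL [463.  35.   0.] in scene [317. 220.]
hbR [501.  22.   0.] in scene [308. 214.]
htL [464.  47.  20.] in scene [315. 214.]
htR [508.  30.  20.] in scene [305. 207.]
level [418. 146.  15.] in scene [307. 236.]
levbot [417. 145.   0.] in scene [308. 242.]
mount [423.  79.  18.] in scene [322. 224.]
FR-RR 102.93377218853053 RR-RL 162.50690428605202 FL-FR 162.8378281565171
192.93575784673027
stand yaw -0.3398649229005684
-0.3364830372089958
from diag -0.33636805914537826
nose [0.5186353  0.12276245 0.001     ] heel [0.48232207 0.02881501 0.        ] len 0.10072126500183623 45.71358911810768 40.44819687355289
wedge dir yaw -0.3688381629286126
stand top centre [0.51866165 0.2528637  0.046     ]
```

Measured sizes agree with those given: feet 103×163 mm, wedge length 101 mm. The stand's yaw is −0.338 and the wedge's −0.369. The foot is about 43 mm beyond the nose and 5 mm to its right. I'll close the fingers and go above the place behind the heel.

>>> step_arm --targets '[[[-25,-2,-26,0,0,-4.2],[-25,-2,-26,0,0,-4.2],[-25,-2,-26,0,0,-4.2],[-25,-2,-26,0,0,-4.2],[-25,-2,-26,0,0,-4.2]]]' --gripper 1 --newtons 40

```text
time: 0.6
tcp_pos: [0.4735, -0.0099, 0.0998]
eef_rot: [-2.591, -1.775, 0.001]
contact_force: [1.0, -0.2, 0.3]
width: 0.145
```

>>> step_arm --targets '[[[0,0,0,0,0,0],[0,0,0,0,0,0],[0,0,0,0,0,0]]]'

```text
time: 0.9
tcp_pos: [0.4768, -0.0102, 0.1029]
eef_rot: [2.587, 1.779, 0.004]
contact_force: [0.2, 1.0, 0.6]
width: 0.0
```

Run:
```python
from h import *;import pickle
from workcell import ctrl
from scipy.spatial.transform import Rotation as Ro
st=ctrl.read_state();s=ctrl.snapshot("wrist");pickle.dump((st,s),open("w1.pkl","wb"))
T=np.eye(4);T[:3,:3]=Ro.from_rotvec(st["eef_rot"]).as_matrix();T[:3,3]=st["tcp_pos"]
C=T@s["T_tool_cam"];s["R"]=C[:3,:3].T;s["t"]=-s["R"]@C[:3,3]
print(st["tcp_pos"],st["contact_force"],st["width"],C[:3,3])
for c in blobs(s["image"],(8,150,60),(18,255,255))[:2]:
    ap=cv2.approxPolyDP(c,3,True)[:,0];print(ap.tolist(),[(ray(s,p,0)[:2]*1000).round(0).tolist() for p in ap],[(ray(s,p,.02)[:2]*1000).round(0).tolist() for p in ap])
cv2.imwrite("pics/w1.png",s["image"][:,:,::-1])
```

```text
[ 0.47679842 -0.01015179  0.10286129] [0.21459671 0.96510844 0.61369595] 0.00027544547554976263 [0.50228795 0.05798937 0.24616319]
[[202, 0], [203, 146], [217, 150], [267, 149], [272, 0], [270, 52], [206, 70]] [[493.0, 125.0], [456.0, 39.0], [464.0, 32.0], [498.0, 20.0], [535.0, 109.0], [523.0, 81.0], [478.0, 86.0]] [[494.0, 120.0], [460.0, 40.0], [467.0, 35.0], [499.0, 23.0], [532.0, 105.0], [521.0, 79.0], [480.0, 83.0]]
[[426, 203], [341, 241], [357, 278], [369, 276], [373, 270], [437, 237]] [[598.0, -62.0], [528.0, -69.0], [530.0, -106.0], [540.0, -107.0], [545.0, -103.0], [599.0, -93.0]] [[590.0, -53.0], [526.0, -59.0], [528.0, -92.0], [537.0, -94.0], [541.0, -90.0], [592.0, -81.0]]
```

View pics/w1.png

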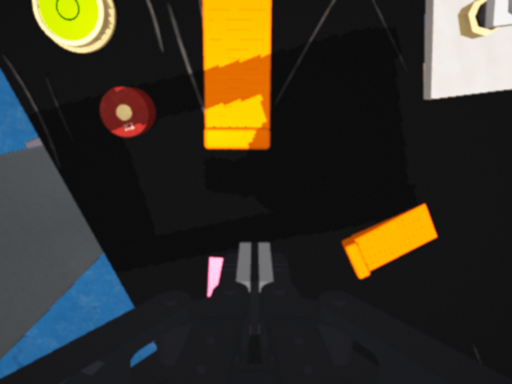

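The wrist view shows the heel edge at row 149, columns 205–270, with its sides upright in the picture, so the yaw matches. The fingertip at (254,280) sits a bit right of the heel's middle (237). The level at (75,15) and mount at (127,112) are well off the path. I'll descend with a shift of about 6 mm to the left.

>>> step_arm --targets '[[[-3,1,-30,0,0,0],[-3,1,-30,0,0,0],[0,0,-25,0,0,0],[0,0,0,0,0,0],[0,0,0,0,0,0]]]'

```text
time: 1.45
tcp_pos: [0.4701, -0.008, 0.0173]
eef_rot: [2.588, 1.78, 0.001]
contact_force: [0.1, 0.2, 1.0]
width: -0.0
```

>>> step_arm --targets '[[[0,0,-8,0,0,0],[2.5,6.5,0,0,0,0],[2.5,6.5,0,0,0,0],[2.2,5.6,0,0,0,0],[0,0,0,0,0,0]]]'

```text
time: 1.95
tcp_pos: [0.4769, 0.0115, 0.0088]
eef_rot: [2.588, 1.781, 0.001]
contact_force: [0.3, 0.0, -0.2]
width: -0.002
```

>>> step_arm --targets '[[[1.1,2.8,0,0,0,0],[1.1,2.8,0,0,0,0],[1.1,2.8,0,0,0,0],[1.1,2.8,0,0,0,0],[0,0,0,0,0,0]]]'

```text
time: 2.45
tcp_pos: [0.4807, 0.0221, 0.0083]
eef_rot: [-2.589, -1.78, -0.0]
contact_force: [-0.3, 0.2, 0.3]
width: 0.001
```

>>> step_arm --targets '[[[1.5,3.7,0,0,0,0],[1.5,3.7,0,0,0,0],[1.4,3.7,0,0,0,0],[1.5,3.8,0,0,0,0],[0,0,0,0,0,0]]]'

```text
time: 2.95
tcp_pos: [0.4868, 0.0373, 0.0084]
eef_rot: [-2.589, -1.78, -0.0]
contact_force: [0.2, 0.9, -1.0]
width: 0.002
```

```bash
cat > look.py <<'E'
from h import *;import sys
from workcell import ctrl
s=ctrl.snapshot("side");st=ctrl.read_state();print((st["tcp_pos"]*1000).round(1),st["contact_force"].round(1))
cv2.imwrite(f"pics/{sys.argv[1]}.png",cv2.resize(s["image"][130:260,165:315],None,fx=5,fy=4.6,interpolation=cv2.INTER_CUBIC)[:,:,::-1])
c=[c for c in blobs(s["image"],(8,150,90),(18,255,255)) if c[:,0,1].mean()<260]
for c in c[:1]:
    ap=cv2.approxPolyDP(c,2,True)[:,0];print(ap.tolist(),[(ray(s,p,.0)[:2]*1000).round(0).tolist() for p in ap])
E
python3 look.py a1
```

```text
[486.6  37.    8.3] [-0.7  0.2 -0.3]
[[241, 225], [229, 235], [225, 235], [224, 245], [228, 246]] [[537.0, 111.0], [510.0, 77.0], [501.0, 77.0], [500.0, 44.0], [509.0, 41.0]]
```

View pics/a1.png

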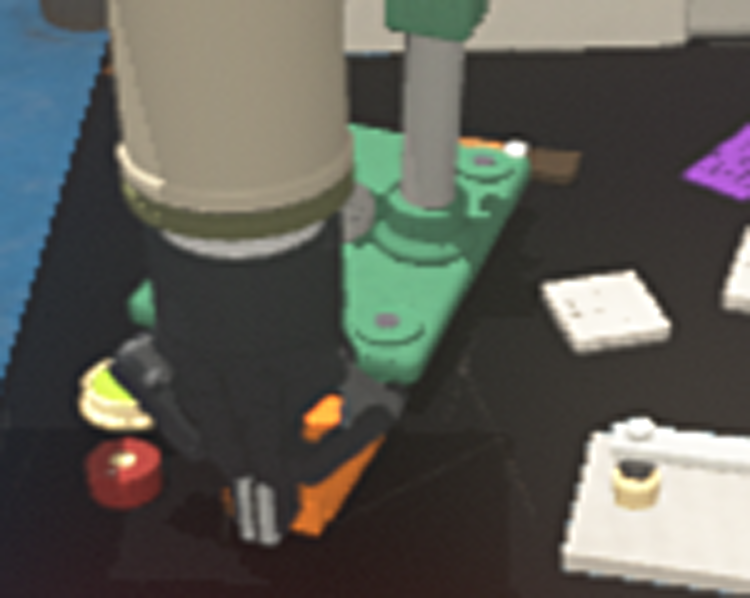

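The fingertips, at (260,510) in the picture, are on the orange heel and roughly centred. The wedge has moved about 20 mm straight ahead. The stand and the other things look unchanged. I'll push on along the axis.

>>> step_arm --targets '[[[1.8,4.7,0,0,0,0],[1.8,4.7,0,0,0,0],[1.8,4.7,0,0,0,0],[1.8,4.6,0,0,0,0],[0,0,0,0,0,0]]]'

```text
time: 3.5
tcp_pos: [0.4939, 0.056, 0.0083]
eef_rot: [2.589, 1.78, 0.0]
contact_force: [0.2, -0.3, 1.5]
width: -0.002
```

>>> step_arm --targets '[[[0.7,1.9,0,0,0,0],[0.7,1.9,0,0,0,0],[0.8,1.9,0,0,0,0],[0.7,1.8,0,0,0,0],[0.7,1.9,0,0,0,0]]]'

```text
time: 4.0
tcp_pos: [0.4967, 0.063, 0.0082]
eef_rot: [2.588, 1.778, -0.005]
contact_force: [-3.9, -10.9, 4.2]
width: 0.002
```

>>> step_arm --targets '[[[0.7,1.9,0,0,0,0],[0.7,1.9,0,0,0,0],[0.8,1.9,0,0,0,0],[0.7,1.8,0,0,0,0],[0.7,1.9,0,0,0,0]]]'

```text
time: 4.5
tcp_pos: [0.5003, 0.0725, 0.0082]
eef_rot: [2.588, 1.778, -0.004]
contact_force: [-3.6, -10.1, 4.6]
width: -0.002
```

The wedge is under the foot and the push takes about 11 N, inside the expected 5–12 N.

>>> step_arm --targets '[[[0.7,1.9,0,0,0,0],[0.7,1.9,0,0,0,0],[0.8,1.9,0,0,0,0],[0.7,1.8,0,0,0,0],[0.7,1.9,0,0,0,0]]]'

```text
time: 5.0
tcp_pos: [0.504, 0.082, 0.0082]
eef_rot: [2.588, 1.778, -0.004]
contact_force: [-4.1, -9.1, 4.2]
width: -0.005
```

```bash
python3 look.py a2
```

```text
[504.1  82.5   8.2] [-2.1 -4.6  1.7]
[[247, 213], [233, 222], [231, 231], [237, 231]] [[552.0, 157.0], [519.0, 123.0], [514.0, 91.0], [528.0, 90.0]]
```

View pics/a2.png

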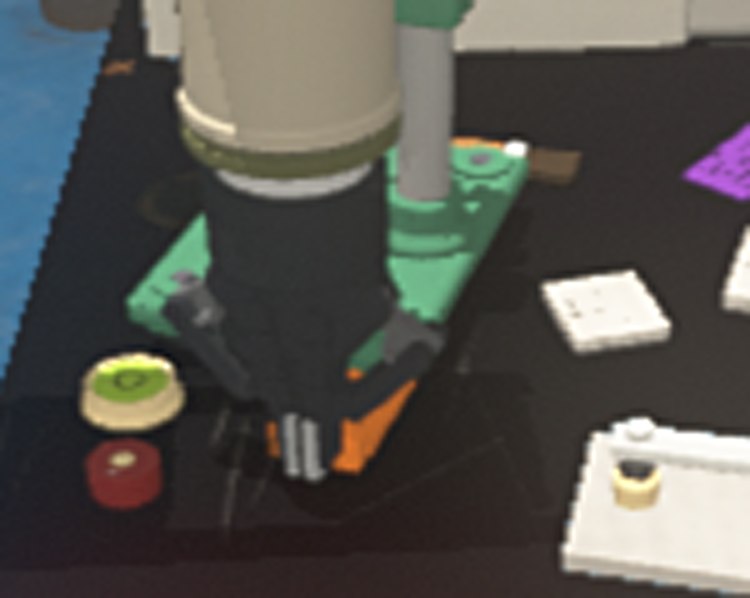

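The wedge still runs straight, its heel spanning columns 265–375 with the fingers central, and its thin end is under the rear right corner. The level, mount and stand base haven't moved. I'll take the last stretch in 1 mm rows.

>>> step_arm --targets '[[[0.36,0.93,0,0,0,0],[0.36,0.93,0,0,0,0],[0.36,0.93,0,0,0,0],[0.36,0.93,0,0,0,0],[0.36,0.93,0,0,0,0]]]'

```text
time: 5.55
tcp_pos: [0.5058, 0.0867, 0.0082]
eef_rot: [2.588, 1.779, -0.004]
contact_force: [-4.2, -7.7, 3.6]
width: -0.0
```

>>> step_arm --targets '[[[0.36,0.93,0,0,0,0],[0.36,0.93,0,0,0,0],[0.36,0.93,0,0,0,0]]]'

```text
time: 5.85
tcp_pos: [0.5069, 0.0895, 0.0082]
eef_rot: [2.588, 1.779, -0.004]
contact_force: [-3.3, -8.2, 4.4]
width: 0.001
```

>>> step_arm --targets '[[[0.36,0.93,0,0,0,0]]]'

```text
time: 5.95
tcp_pos: [0.5072, 0.0904, 0.0082]
eef_rot: [2.588, 1.779, -0.004]
contact_force: [-3.3, -10.4, 4.9]
width: -0.001
```

>>> step_arm --targets '[[[0.36,0.93,0,0,0,0]]]'

```text
time: 6.05
tcp_pos: [0.5075, 0.0911, 0.0082]
eef_rot: [2.588, 1.779, -0.005]
contact_force: [-4.2, -11.7, 5.4]
width: 0.001
```

>>> step_arm --targets '[[[0.36,0.93,0,0,0,0]]]'

```text
time: 6.15
tcp_pos: [0.5077, 0.0918, 0.0082]
eef_rot: [2.588, 1.778, -0.006]
contact_force: [-5.9, -12.5, 6.1]
width: 0.002
```

The force has risen from 9 to 14 N over the last 3 mm and the tool now lags, which suggests all four corners bear. I'll check the tilt in pictures.

```bash
cat > lvl.py <<'E'
# column edges & green base shift between start and now
from h import *;import pickle,sys
from workcell import ctrl
S=pickle.load(open("s0.pkl","rb"));tiles=[]
n="scene";s=ctrl.snapshot(n)
a=S[n]["image"];b=s["image"]
for im in(a,b):
    tiles.append(cv2.resize(im[125:265,180:330],None,fx=2.6,fy=4,interpolation=cv2.INTER_CUBIC))
cv2.imwrite(f"pics/{sys.argv[1]}.png",np.hstack(tiles)[:,:,::-1])
for im in(a,b):
    c=blobs(im,(65,80,40),(90,255,255))[0][:,0]
    print([c[np.argmax(c@np.array(d))].tolist() for d in((-1,0),(0,1),(1,0),(-1,1),(1,1))])
    # template of the column top / dial: sub-pixel shift
g=lambda im:cv2.cvtColor(im,cv2.COLOR_RGB2GRAY).astype(np.float32)
def shift(r0,r1,c0,c1):
    A=g(a)[r0:r1,c0:c1];B=g(b)[r0:r1,c0:c1]
    return [np.round(v,2) for v in cv2.phaseCorrelate(A,B,cv2.createHanningWindow((c1-c0,r1-r0),cv2.CV_32F))]
print("dial",shift(145,183,230,268),"FL corner",shift(228,262,188,225),"RL corner",shift(205,235,182,212))
X0=np.array([.5168,.2553])
ex=np.array([.943,-.332]);ey=np.array([.332,.943])
for (x,y,z,n_) in((-20,0,170,"dial"),(-52,82,46,"FLboss"),(52,82,46,"RL")):
    ax=np.array([*(104*ex+164*ey),0]);ax/=np.linalg.norm(ax)
    p=np.array([*(X0+(x*ex+y*ey)/1000),z/1000]);o=np.array([*(X0-(52*ex+82*ey)/1000),0])
    from scipy.spatial.transform import Rotation as Ro
    t=[proj(s,o+Ro.from_rotvec(ax*k*np.radians(3.9)).apply(p-o)) for k in(1,0)]
    print(n_,t[0].round(1),"expected shift to level",(t[1]-t[0]).round(2))
E
python3 lvl.py l1
```

```text
[[189, 226], [214, 261], [299, 236], [210, 258], [294, 241]]
[[188, 228], [214, 264], [299, 237], [209, 260], [294, 242]]
dial [array([-0.65,  2.59]), np.float64(0.53)] FL corner [array([0.2 , 2.81]), np.float64(0.49)] RL corner [array([-0.01,  0.19]), np.float64(1.05)]
dial [246.4 174.4] expected shift to level [-0.63  2.23]
FLboss [216.9 242.7] expected shift to level [-0.19  3.39]
RL [200.1 224. ] expected shift to level [-0.33  0.6 ]
```

View pics/l1.png

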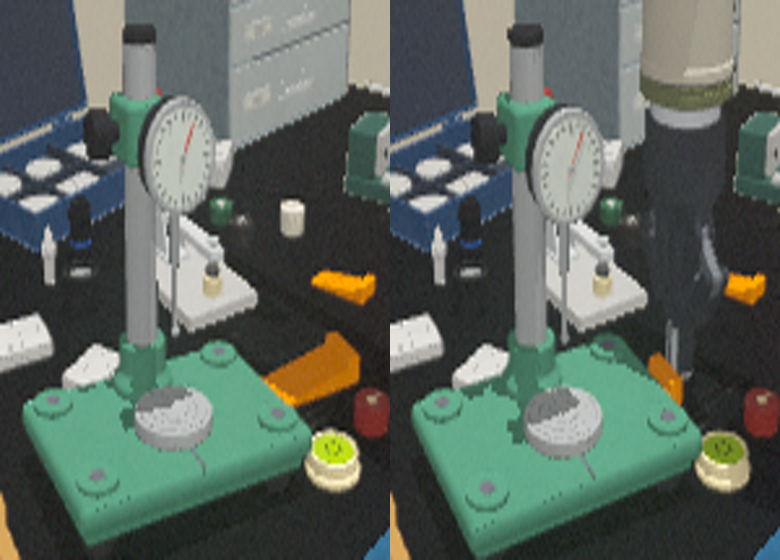

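The base has come down at the front left by about 3 px, against 3.4 expected for level, and the dial has shifted by 2.6 px. So it is at or very near level. One more small nudge to confirm the rise in force.

>>> step_arm --targets '[[[0.36,0.93,0,0,0,0]]]'

```text
time: 6.3
tcp_pos: [0.508, 0.0924, 0.0082]
eef_rot: [2.588, 1.778, -0.006]
contact_force: [-6.5, -14.5, 6.7]
width: -0.003
```

>>> step_arm --targets '[[[0,0,0,0,0,0]]]'

```text
time: 6.4
tcp_pos: [0.508, 0.0925, 0.0082]
eef_rot: [2.588, 1.778, -0.006]
contact_force: [-5.2, -12.9, 7.0]
width: -0.002
```

The push now takes about 16 N, against a plateau of 8.5 N, so all four corners bear. I'll back off straight along the push, rise, and go round the front of the stand to the front left corner.

>>> step_arm --targets '[[[-0.7,-1.9,0,0,0,0],[-2.5,-6.5,0,0,0,0],[-3.6,-9.3,0,0,0,0],[-3.6,-9.3,0,0,0,0],[0,0,20,0,0,0]]]'

```text
time: 6.9
tcp_pos: [0.495, 0.0663, 0.0256]
eef_rot: [-2.587, -1.777, 0.008]
contact_force: [-0.1, 0.1, -0.1]
width: -0.001
```

>>> step_arm --targets '[[[0,0,35,0,0,0],[0,0,35,0,0,0],[0,0,35,0,0,0],[-30,10,0,0,0,0],[-35,20,0,0,0,0]]]'

```text
time: 7.4
tcp_pos: [0.4344, 0.0968, 0.1351]
eef_rot: [2.589, 1.775, 0.005]
contact_force: [-2.0, 1.3, -0.1]
width: 0.004
```

```bash
python3 look.py b1 && python3 lvl.py l2
```

```text
[427.7  99.5 132.3] [ 1.4  3.3 -2. ]
[[251, 205], [243, 212], [230, 209], [221, 218], [221, 225], [238, 229]] [[563.0, 190.0], [543.0, 161.0], [510.0, 175.0], [489.0, 139.0], [491.0, 113.0], [531.0, 97.0]]
[[189, 226], [214, 261], [299, 236], [210, 258], [294, 241]]
[[188, 227], [213, 264], [300, 233], [208, 259], [294, 242]]
dial [array([-0.59,  2.56]), np.float64(0.5)] FL corner [array([-0.09,  2.97]), np.float64(0.54)] RL corner [array([0.05, 0.22]), np.float64(1.07)]
dial [246.4 174.4] expected shift to level [-0.63  2.23]
FLboss [216.9 242.7] expected shift to level [-0.19  3.39]
RL [200.1 224. ] expected shift to level [-0.33  0.6 ]
```

View pics/b1.png

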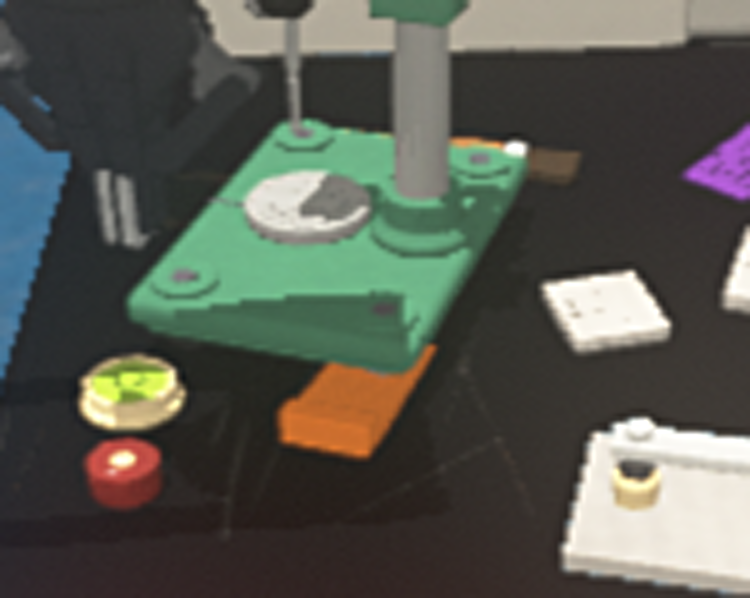

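The stand now sits level with the wedge under the rear right corner, its heel at (325,440), and everything else has stayed put. The bosses are at FL (303,132), FR (183,276), RR (385,310) and RL (480,158). I'll go on round the front.

Run:
```python
from h import *;import pickle
s=pickle.load(open("s0.pkl","rb"))["side"]
W={k:(1000*ray(s,(u/5+165-.4,v/4.6+130-.4),.046)).round(1) for k,(u,v) in dict(FL=(303,132),FR=(183,276),RR=(385,310),RL=(480,158)).items()}
print(W,sum(W.values())/4)
```

```text
{'FL': array([494.3, 351.2,  46. ]), 'FR': array([440.6, 194.8,  46. ]), 'RR': array([539.9, 160.3,  46. ]), 'RL': array([592.7, 316.3,  46. ])} [516.875 255.65   46.   ]
```

>>> step_arm --targets '[[[-25,30,0,0,0,0],[-15,40,0,0,0,0],[-5,45,0,0,0,0],[5,45,0,0,0,0],[20,40,0,0,0,0]]]'

```text
time: 8.0
tcp_pos: [0.4127, 0.2996, 0.1334]
eef_rot: [-2.588, -1.781, -0.001]
contact_force: [1.4, -0.9, 0.5]
width: -0.004
```

>>> step_arm --targets '[[[30,30,0,0,0,0],[0,0,0,0,0,0],[0,0,0,0,0,0]]]'

```text
time: 8.3
tcp_pos: [0.4435, 0.3274, 0.132]
eef_rot: [2.589, 1.78, -0.004]
contact_force: [-0.3, -1.0, 0.4]
width: 0.002
```

The stand's centre is where it was, at (516.9, 255.6) against a predicted (516.8, 255.3). The front left boss is at (494, 351). Now over it and down.

>>> step_arm --targets '[[[25,14,0,0,0,0],[25,12,0,0,0,0],[0,0,-35,0,0,0],[0,0,-30,0,0,0],[0,0,0,0,0,0]]]'

```text
time: 8.8
tcp_pos: [0.4901, 0.3505, 0.0638]
eef_rot: [-2.59, -1.778, 0.013]
contact_force: [-0.7, 0.3, -0.3]
width: -0.001
```

```bash
python3 lvl.py l3
```

```text
[[189, 226], [214, 261], [299, 236], [210, 258], [294, 241]]
[[188, 228], [213, 264], [299, 237], [210, 261], [294, 242]]
dial [array([-0.83,  2.91]), np.float64(0.5)] FL corner [array([ 6.03, -8.15]), np.float64(-0.18)] RL corner [array([-0.15, -0.28]), np.float64(1.02)]
dial [246.4 174.4] expected shift to level [-0.63  2.23]
FLboss [216.9 242.7] expected shift to level [-0.19  3.39]
RL [200.1 224. ] expected shift to level [-0.33  0.6 ]
```

View pics/l3.png

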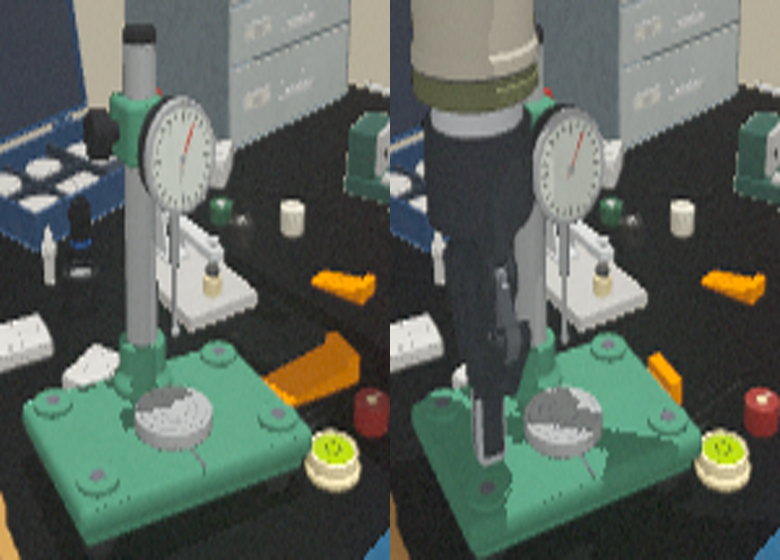

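The fingertip at (487,455) hangs over the front left boss at (487,488), and the gripper is clear of the dial and column. I'll come down slowly.

>>> step_arm --targets '[[[0,0,-6,0,0,0],[0,0,-4,0,0,0],[0,0,-2,0,0,0],[0,0,0,0,0,0]]]'

```text
time: 9.25
tcp_pos: [0.4937, 0.3539, 0.0569]
eef_rot: [2.589, 1.779, 0.001]
contact_force: [0.6, 0.4, -0.5]
width: -0.002
```

>>> step_arm --targets '[[[0,0,-1.5,0,0,0],[0,0,-1.5,0,0,0],[0,0,0,0,0,0]]]'

```text
time: 9.55
tcp_pos: [0.4933, 0.3538, 0.0531]
eef_rot: [-2.589, -1.78, 0.0]
contact_force: [-0.6, -0.6, 0.1]
width: 0.0
```

>>> step_arm --targets '[[[0,0,-1.5,0,0,0],[0,0,-1.5,0,0,0],[0,0,0,0,0,0]]]'

```text
time: 9.85
tcp_pos: [0.4932, 0.3537, 0.0499]
eef_rot: [-2.589, -1.779, 0.001]
contact_force: [0.1, 0.5, -0.3]
width: 0.004
```

>>> step_arm --targets '[[[0,0,-1,0,0,0],[0,0,-1,0,0,0],[0,0,0,0,0,0]]]'

```text
time: 10.15
tcp_pos: [0.4933, 0.3537, 0.0481]
eef_rot: [-2.589, -1.779, 0.0]
contact_force: [0.3, -0.0, 0.5]
width: -0.002
```

>>> step_arm --targets '[[[0,0,-1,0,0,0],[0,0,0,0,0,0]]]'

```text
time: 10.35
tcp_pos: [0.4934, 0.3537, 0.0472]
eef_rot: [-2.589, -1.779, 0.0]
contact_force: [-0.4, 0.1, 0.9]
width: 0.002
```

>>> step_arm --targets '[[[0,0,-0.5,0,0,0],[0,0,-0.5,0,0,0]]]'

```text
time: 10.55
tcp_pos: [0.4935, 0.3538, 0.0463]
eef_rot: [-2.589, -1.779, -0.0]
contact_force: [-0.7, 0.1, 0.8]
width: -0.001
```

>>> step_arm --targets '[[[0,0,-0.5,0,0,0],[0,0,-0.5,0,0,0]]]'

```text
time: 10.75
tcp_pos: [0.4935, 0.3538, 0.0457]
eef_rot: [2.589, 1.779, 0.0]
contact_force: [-1.8, -1.6, 7.6]
width: 0.0
```

The finger touches at z ≈ 46 mm, the level height. I'll press to about 20 N and watch whether it yields.

>>> step_arm --targets '[[[0,0,-0.5,0,0,0],[0,0,-0.5,0,0,0]]]'

```text
time: 10.95
tcp_pos: [0.4935, 0.3539, 0.0456]
eef_rot: [2.589, 1.779, 0.0]
contact_force: [-6.5, -3.4, 13.8]
width: -0.003
```

>>> step_arm --targets '[[[0,0,-0.5,0,0,0],[0,0,0,0,0,0]]]'

```text
time: 11.15
tcp_pos: [0.4936, 0.3539, 0.0456]
eef_rot: [2.589, 1.78, 0.0]
contact_force: [-6.6, -3.4, 15.2]
width: 0.0
```

>>> step_arm --targets '[[[-0.5,-0.3,-0.7,0,0,0],[0,0,0,0,0,0]]]'

```text
time: 11.35
tcp_pos: [0.4935, 0.3539, 0.0455]
eef_rot: [2.589, 1.78, 0.002]
contact_force: [-6.4, -3.7, 18.1]
width: 0.0
```

>>> step_arm --targets '[[[-0.3,-0.2,-0.5,0,0,0],[0,0,0,0,0,0],[0,0,0,0,0,0],[0,0,0,0,0,0],[0,0,0,0,0,0]]]'

```text
time: 11.85
tcp_pos: [0.4935, 0.3539, 0.0455]
eef_rot: [2.589, 1.779, 0.003]
contact_force: [-7.1, -5.1, 19.3]
width: -0.001
```

Under 19 N the corner gave about 0.2 mm and no more, so it doesn't rock. Releasing, lifting clear and backing away.

>>> step_arm --targets '[[[0,0,2,0,0,0],[0,0,3,0,0,0],[0,0,20,0,0,0],[0,0,30,0,0,0],[0,0,30,0,0,0]]]'

```text
time: 12.35
tcp_pos: [0.4919, 0.3528, 0.1275]
eef_rot: [-2.589, -1.779, 0.003]
contact_force: [0.8, 0.2, 0.8]
width: 0.003
```

>>> step_arm --targets '[[[-30,-10,0,0,0,0],[-35,-20,0,0,0,0],[-25,-35,0,0,0,0],[-5,-40,0,0,0,0],[0,0,0,0,0,0]]]'

```text
time: 12.85
tcp_pos: [0.396, 0.2449, 0.1266]
eef_rot: [2.59, 1.777, -0.004]
contact_force: [-0.1, 0.1, -0.8]
width: -0.0
```

>>> step_arm --targets '[[[0,-40,0,0,0,0],[0,-40,0,0,0,0],[0,-40,0,0,0,0],[0,0,0,0,0,0],[0,0,0,0,0,0]]]'

```text
time: 13.35
tcp_pos: [0.398, 0.1279, 0.1277]
eef_rot: [-2.591, -1.776, -0.001]
contact_force: [-0.3, 0.2, -0.1]
width: 0.002
```

```bash
python3 lvl.py l4 && python3 look.py b2
```

```text
[[189, 226], [214, 261], [299, 236], [210, 258], [294, 241]]
[[188, 228], [214, 264], [299, 237], [209, 260], [294, 242]]
dial [array([-0.68,  2.57]), np.float64(0.51)] FL corner [array([0.07, 2.79]), np.float64(0.54)] RL corner [array([0.12, 0.15]), np.float64(1.04)]
dial [246.4 174.4] expected shift to level [-0.63  2.23]
FLboss [216.9 242.7] expected shift to level [-0.19  3.39]
RL [200.1 224. ] expected shift to level [-0.33  0.6 ]
[397.9 129.1 127.7] [ 0.4 -0.3 -0.7]
[[251, 205], [243, 212], [230, 209], [221, 218], [221, 225], [238, 229]] [[563.0, 190.0], [543.0, 161.0], [510.0, 175.0], [489.0, 139.0], [491.0, 113.0], [531.0, 97.0]]
```

View pics/b2.png

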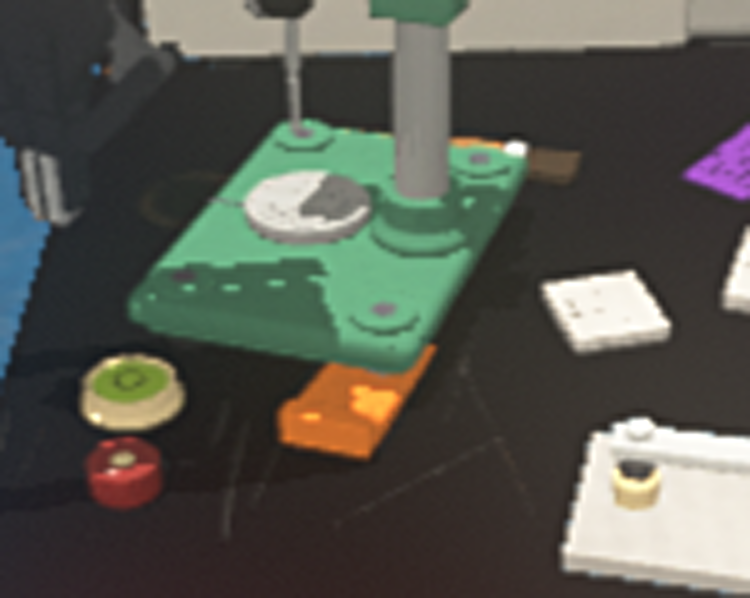

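The stand and wedge are exactly as before the press: the bosses and the wedge outline are on the same pixels, and the level and mount are unmoved. The arm is clear of everything, so I'm handing in.

```bash
python3 -c "
from workcell import ctrl
print(ctrl.sign_off())"
```

```text
the job is handed in; nothing more can be done
None
```

I pushed the orange wedge, thin end first, under the bare foot with shut fingertips. The stand now sits level and no longer rocks. I handed the job in at about 13.5 s, and no verdict was reported.

- **Push:** It took about 8–11 N under the foot, then rose to about 16 N over the last few millimetres, so I stopped there.
- **Press test:** The fingertip met the front left boss at z ≈ 46 mm, which is its level height; it was about 52 mm while leaning. Under 19 N it gave about 0.2 mm and no more. The press also put about 8 N sideways on the stand, but nothing moved.
- **Last pictures:** The stand's outline in the scene view and the wedge's outline in the side view were the same after the press as before it. The stand's centre stayed within 1 mm, and the level and red mount had not moved. I did not measure the gauge block or dust brush separately; the arm did not go near them.
- **Disagreement:** The picture shifts only roughly matched full level. The front left corner moved 2.8–3.0 px against 3.4 expected, and the dial 2.6 px against 2.2. I relied on the contact height and the force rise instead.

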